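Clamp the cap of the blue sample carrier

ROBOT

A 6-joint arm with a two-finger parallel gripper is mounted at the origin on a cart in front of the work surface, level with it; the furniture and walls round the work are solid. World frame = base frame: x ahead of the robot, y to its left, z up, the work surface at z = 0. Lengths are in m, angles in degrees, forces in N, time in s.
With the tool pointing down it reaches from about 0.25 to 0.725 m from the base axis. Payload 9.7 kg.
Tool frame: the origin (TCP) lies between the finger pads; the fingertips stand 11 mm ahead of it and the grasp point (between the pads) lies 8 mm behind it; z points along the fingers, x is the direction in which the jaws open and shut, and the axes are right-handed (so a half turn about z gives the same grasp; the last joint's range is limited). The gripper opens to 85 mm and grips with 20 to 120 N. Pads are 22 mm wide; open, the fingers measure 114 mm over their backs; the gripper's body (76 mm by 85 mm) begins 54 mm behind the grasp point. The pads swing forward as they close: fully open they stand 13 mm farther back than shut.
Start: joints at [70.646, 4.979, 10.078, 95.1, 0, 90], TCP at [0.182, 0.519, 0.242] pointing down, gripper open.
Joint ranges: [-179.16, 179.16], [-48.56, 103.87], [-65.8, 70.77], [-126.05, 130.52], [-82.76, 87.17], [-180, 180]. Speed limits (degrees/s): [127.2, 127.2, 147.25, 180, 180, 180].

INTERFACE

Orientations are given as [roll, pitch, yaw] about the fixed x, y, z axes, in that order (R = Rz(yaw) Ry(pitch) Rx(roll)).
In Python, from workcell import get_obs, camera, job_done, spotter gives the robot as it stands.
- The arm moves only by the tool play_rows, never from a script. Its argument "rows" is a list of rows, each a list of 3 entries, a list of its own where there are three numbers: the closure, from 0 (fully open) to 1 (shut), then the shift along the tool's x, y, z in cm, then the turn, a rotation vector about the tool's x, y, z in degrees. In form: [[claw, [x, y, z], [wx, wy, wz]], ...]. A call has 1 to 12 rows; each row shifts and turns the pose as measured when the row begins, along the tool's axes as they then stand; what a row does not reach is not made up. A row lasts 1/10 s, in which the tool goes at most 50 mm and 8.59 degrees, less where a joint would pass 70% of its speed; a pose out of reach is approached as far as the arm can. A call is refused whole if a number of a shift passes 5 or a number of a turn 8.59, either way. A call with a gripper value outside its range is refused whole. The fingers move at their own pace and stop on an object; "newtons" is the grip in N (left out, the last holds). Time passes only in rows, so rows that do not move let the fingers close. It gives the time, the measured TCP pose, the force and the opening at its end, in the units of the state.
- get_obs(): the state, without advancing time (a new reading comes with each control period).
- camera(name): name is "side" or "top" or "wrist"; returns a dict with "img" (420x560x3 uint8, red, green, blue), "intrinsics" (3x3 intrinsics, pixels), "k1" (the pictures are not rectified: a ray, as slopes to the right and down, at radius r is drawn at 1 + k1 r^2 times it, then the intrinsics apply), "xyz" and "orientation" of the camera in the world. Camera axes: x right, y down, z forward; pixel columns grow to the right and rows downward; lengths in m; the calibration is good to about 2 mm. A picture is of the moment at which its call begins. There is no depth.
- job_done(): hands the job in, once; it reports no verdict.
Trained networks look in a picture, given as the dict that the camera call returned (one of the last four; its "shot" number tells which), for a name from the list of things; names that differ only in an ending like _2 or _b are one class to them, and where a whole thing is asked for, a point or a joint stands for the part that bears it (a point fixed in the world has none). Each returns a list of dicts, best first, with "confidence" (0 to 1); they miss things now and then, are a little off and sometimes report something else, mostly with a low value. They report only what shows in the picture. A call takes as long as a camera call. They do not tell look-alikes from the thing itself.
- spotter.spot_in(picture, thing): "point" ([x, y, z] in m, in world coordinates, good to about 4 mm: the middle of the surface that is visible of it).
- spotter.trace(picture, thing): "pixels" (420x560 bool, what is visible of it).
The state is a dict: "time": time; "q": joint angles; "qd": joint speeds; "joint_efforts": joint torques, N m; "ee_pos": TCP position; "tcp_rot": TCP orientation; "wrist_force": force on the tool from outside, world axes, zero at the start; "torque": the same for the moment, N m; "opening": finger opening in m.
Only numpy, scipy, OpenCV 4.12 (cv2) and the standard library are available. Lean on these libraries where they do the work, as an engineer would, in place of code of your own. Each camera call takes 0.05 s, during which the arm holds its last target.

TASK

Close the draw latch of the sample carrier with the blue cap: first swing its wire loop over so that it drops behind the hook on the cap, then push the lever over and down past center until it lies flat, so that it pulls the blue cap in and stays clamped by itself. Leave the latch of the yellow-capped carrier as it is.

Things in the scene. Friction and masses are not known exactly. Their poses are not given: they have to be found in the camera images.
- blue_carrier: Sample carrier to clamp: grey box fixed to the worktop, 66 mm wide (y), 46 mm high, blue end cap. Origin on the worktop below the lever's pivot; +x points from that pivot to the cap, z up. Box x -56 to 30 mm, cap x 36 to 70 mm. Latch on the top's centre line. On the cap a steel hook 16 mm wide: post x 45 to 51, lip from it to x 55 (towards +x), 14 mm above the cap, hook's top at z 64 mm.
- blue_bar (a point): Middle of the crossbar (5 mm round, 34 mm long, along y) of the blue carrier's wire loop. The loop, 62 mm long, swings freely on a pin 13 mm up the lever. At the start it leans 10 to 25 degrees past upright to -x, resting on the lever, bar about 130 mm above the worktop. Pushed past upright to +x it falls by its own weight onto the cap, beyond the hook: hooked.
- blue_lever (a joint): Lever angle, rad. Pivot x 0, z 58 mm, axis y; plate 47 mm long, 20 wide, 4 thick, blue grip, 3 mm lip at the free end. 0: standing, 20 degrees from upright towards the cap; starts at 0.02 to 0.2. Grows as it is pushed over to -x; 1.92 horizontal (dead center), 2.06 fully down at its stop, 8 degrees below level. Stays where left; needs 1 to 4 N at its end; past center the cap's pull holds it.
- blue_cap (a joint): How far the blue cap is pulled in towards the grey box along -x, m. 0: out, with a 6 mm gap; a springy gasket pushes it out. About 0.004 when the latch is clamped.
- yellow_bar (a point): Middle of the wire loop's crossbar on the other carrier: the same object with a yellow cap and yellow lever grip, on the far side of the long grey socket bar, its latch also open. To be left alone.
Mind the look-alikes: they are no part of the job. Leave any pink look-alike of the blue_carrier alone.

How it is judged:
By the outcome, as a careful person would: the job done as asked, in the order asked, and still so for the second after the job is handed in, with the robot touching nothing.
It also fails if it takes over 45 s, if anything falls off the work surface, if the arm or the gripper's body presses on something with over 40 N, if the wrist force passes 120 N, or if a joint passes its speed limit or range.

## Working session

There is one attempt and no reset: what is moved stays moved. The work goes in short steps, Python scripts to look and compute and a tool call to move; the robot and the scene stay as the last step left them, time stands still between calls to the robot, and variables do not carry over. Pictures are saved under pics/ and viewed, and the job is handed in when it is done.

Besides the shell and the picture viewer there is one more tool, called after "Call:" by a JSON object that holds its "api" and its "payload". play_rows: Moves the arm, as the interface text tells. Its arguments: {"type":"object","properties":{"rows":{"type":"array","items":{"type":"array"}},"newtons":{"type":"number"}},"required":["rows"]}

```bash
mkdir -p pics; cat > h.py <<'E'
import numpy as np,cv2
from scipy.spatial.transform import Rotation as R
from workcell import get_obs,camera,job_done,spotter
def save(c,n): cv2.imwrite('pics/'+n,c['img'][:,:,::-1])
E
python3 - <<'E'
from h import *
print(get_obs())
for n in ['side','top','wrist']:
    c=camera(n);save(c,n+'0.png');print(n,c['intrinsics'],c['k1'],c['xyz'],c['orientation'])
    for t in ['blue_carrier','blue_bar','yellow_bar','blue_lever','blue_cap']:
        print(t,[(np.round(d['point'],3),round(d['confidence'],2)) for d in spotter.spot_in(c,t)])
E
```

```text
{'time': 0.0, 'q': array([ 7.06465079e+01,  5.01220919e+00,  1.00336049e+01,  9.50980274e+01,
       -7.70492128e-04,  9.00009481e+01]), 'qd': array([ 0.00875574, -0.08553094, -0.08758825,  0.03386862, -0.06102111,
        0.09603814]), 'joint_efforts': array([-5.17463450e-04, -5.20390999e+01,  4.64802575e+01,  1.65485730e-02,
       -4.02675278e-05,  7.07916158e-06]), 'ee_pos': array([0.18220234, 0.51872404, 0.2415648 ]), 'tcp_rot': array([1.79999228e+02, 7.66316701e-02, 7.06455598e+01]), 'wrist_force': array([0.56164161, 0.16137736, 0.4971611 ]), 'torque': array([-0.05059533,  0.01072537,  0.01341014]), 'opening': 0.08516072988852232}
side [[434.74144241   0.         271.8746955 ]
 [  0.         434.74144241 208.74263976]
 [  0.           0.           1.        ]] -0.04867295727207794 [0.59411716 0.96233968 0.45419203] [-114.66694693   -0.72218961 -179.87186697]
blue_carrier [(array([0.458, 0.398, 0.046]), 0.62), (array([ 0.725, -0.012,  0.044]), 0.6)]
blue_bar [(array([0.472, 0.389, 0.108]), 0.75), (array([ 0.734, -0.009,  0.11 ]), 0.44)]
yellow_bar [(array([0.652, 0.13 , 0.114]),
[... 503 characters left out ...]
.73)]
blue_bar [(array([0.458, 0.375, 0.045]), 0.65), (array([0.472, 0.381, 0.132]), 0.57)]
yellow_bar [(array([0.658, 0.131, 0.132]), 0.39)]
blue_lever [(array([0.456, 0.383, 0.101]), 0.72), (array([ 0.726, -0.023,  0.1  ]), 0.71)]
blue_cap [(array([0.413, 0.362, 0.046]), 0.88), (array([ 0.68 , -0.041,  0.048]), 0.77)]
wrist [[289.69743146   0.         285.51615415]
 [  0.         289.69743146 209.36739674]
 [  0.           0.           1.        ]] -0.04969849740150152 [0.11025216 0.54415659 0.37482555] [ 1.62680589e+02 -2.41078252e-02  7.06283639e+01]
blue_carrier [(array([0.393, 0.387, 0.022]), 0.97)]
blue_bar []
yellow_bar []
blue_lever []
blue_cap [(array([0.395, 0.38 , 0.022]), 0.79)]
```

View pics/side0.png

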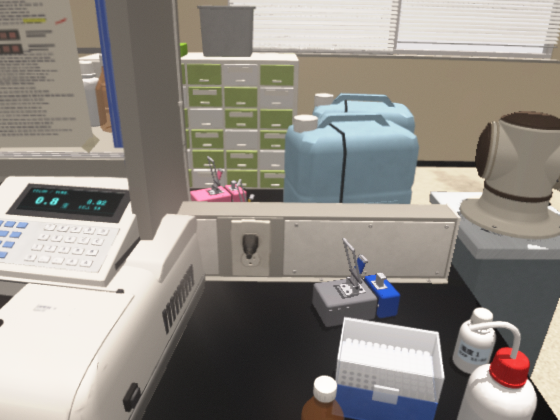

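View pics/top0.png

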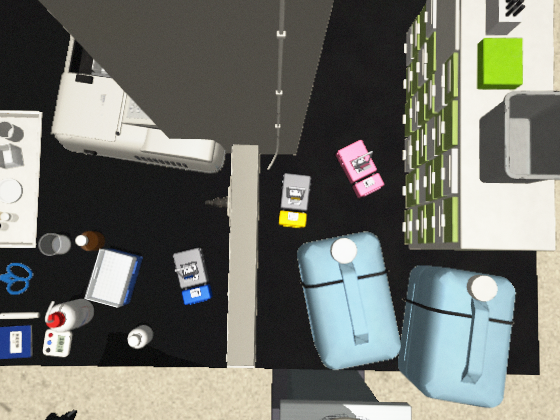

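View pics/wrist0.png

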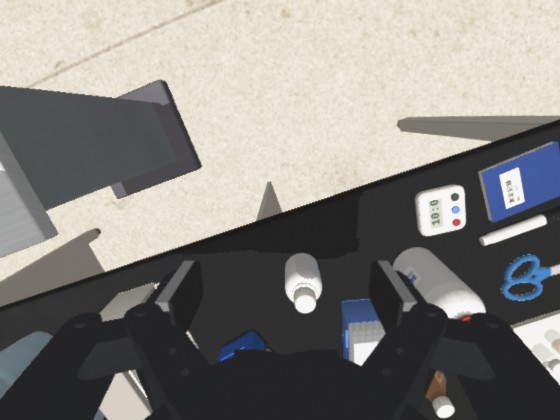

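The pictures show three carriers in the top view. The blue-capped one is at (191,275), the yellow-capped one at (294,200), across the grey socket bar, and the pink look-alike at (360,167). The blue-capped one is the target, on the near side. I'll confirm with enlarged crops.

```bash
python3 - <<'E'
from h import *
t=cv2.imread('pics/top0.png')[235:315,160:260]; s=cv2.imread('pics/side0.png')[225:335,300:420]
a=cv2.resize(t,None,fx=7,fy=7,interpolation=cv2.INTER_CUBIC)
b=cv2.resize(s,None,fx=5,fy=5,interpolation=cv2.INTER_CUBIC)
cv2.imwrite('pics/ct.png',a);cv2.imwrite('pics/cs.png',b)
E
```

```text
(no output)
```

View pics/ct.png

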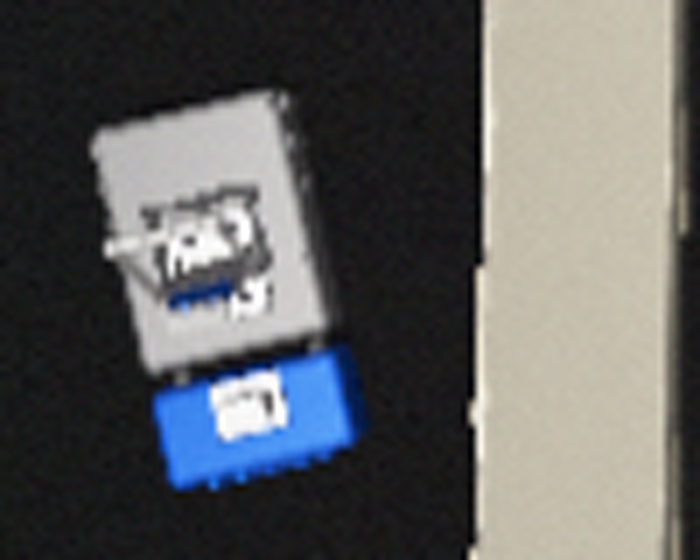

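View pics/cs.png

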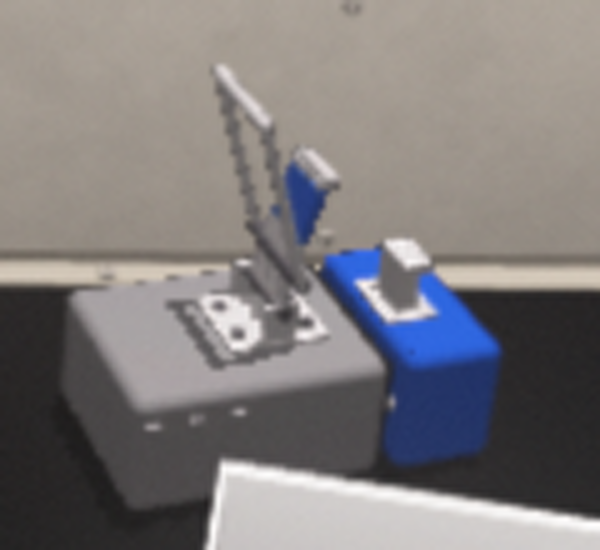

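The crops confirm the blue cap with the hook at ct (248,405) and side (405,270). The loop stands leaning to -xc, with its bar at cs (222,70)–(268,125), and the lever's blue grip is to the right of it. Next I'll measure the pose.

```bash
cat >> h.py <<'E'
def rays(c,px):
    K=c['intrinsics'];px=np.atleast_2d(px).astype(float)
    d=cv2.undistortPoints(px.reshape(-1,1,2),K,np.array([c['k1'],0,0,0,0.])).reshape(-1,2)
    # iterate
    d=np.c_[d,np.ones(len(d))]
    return c['xyz'],R.from_euler('xyz',c['orientation'],degrees=True).apply(d)
def onz(c,px,z):
    o,d=rays(c,px); return o+d*((z-o[2])/d[:,2:3])
def tri(c1,p1,c2,p2):
    o1,d1=rays(c1,p1);o2,d2=rays(c2,p2);out=[]
    for a,b in zip(d1,d2):
        s=np.linalg.lstsq(np.c_[a,-b],o2-o1,rcond=None)[0]
        out.append(np.r_[(o1+s[0]*a+o2+s[1]*b)/2,np.linalg.norm(o1+s[0]*a-o2-s[1]*b)])
    return np.array(out)
def project(c,P):
    Rm=R.from_euler('xyz',c['orientation'],degrees=True).inv()
    p=Rm.apply(np.atleast_2d(P)-c['xyz'])
    s=p[:,:2]/p[:,2:3]; r2=(s**2).sum(1,keepdims=True); s=s*(1+c['k1']*r2)
    return s*c['intrinsics'][0,0]+c['intrinsics'][:2,2]
E
python3 - <<'E'
from h import *
from scipy.optimize import least_squares
c=camera('top');s=camera('side')
T=lambda L: np.array(L)/7.+[160-.43,235-.43]
S=lambda L: np.array(L)/5.+[300-.4,225-.4]
box=onz(c,T([[95,130],[275,92],[325,335],[150,372]]),.046); cap=onz(c,T([[155,393],[345,347],[358,440],[175,488]]),.046)
print(box[:,:2]);print(cap[:,:2])
loc=np.array([[-56,-33],[-56,33],[30,33],[30,-33],[36,-33],[36,33],[70,33],[70,-33]])/1e3
# handedness: xc toward robot => yc = toward -y world = image right
for L in [loc]:
    f=lambda p:(( L@np.array([[np.cos(p[2]),np.sin(p[2])],[-np.sin(p[2]),np.cos(p[2])]])+p[:2])-np.r_[box,cap][:,:2]).ravel()
    r=least_squares(f,[.45,.38,np.pi+.2]);print(r.x[:2],np.degrees(r.x[2]),np.round(r.fun.reshape(-1,2)*1e3,1))
sb=onz(s,S([[75,297],[135,412],[380,385],[497,355],[408,362],[325,265]]),.046);print('side',sb)
# side bar ends
p=r.x;X=np.r_[np.cos(p[2]),np.sin(p[2])]
tb=onz(c,T([[108,247],[250,212]]),.13);print('topbar',tb)
print('tri',tri(c,T([[108,247],[250,212]]),s,S([[268,125],[222,70]])))
print('wall top?', onz(c,[[229,300],[255,300]],.12))
np.save('pose.npy',p)
E
```

```text
[[0.50839452 0.42140014]
 [0.52249673 0.36030727]
 [0.44000179 0.34072873]
 [0.42649521 0.39986984]]
[[0.41943153 0.39792933]
 [0.4360529  0.33379002]
 [0.40470307 0.32842976]
 [0.38755152 0.39005043]]
[0.462492   0.37661646] 194.63516580163363 [[-0.1  1.3]
 [ 2.5 -1.5]
 [ 1.8 -3.6]
 [-1.4  1.1]
 [-0.1  1.5]
 [-0.1  1.8]
 [-1.6 -1.4]
 [-1.1  0.8]]
side [[0.52023315 0.36706618 0.046     ]
 [0.50724806 0.4276755  0.046     ]
 [0.42955107 0.4132394  0.046     ]
 [0.38879513 0.39721253 0.046     ]
 [0.41811806 0.40121972 0.046     ]
 [0.43405723 0.3468688  0.046     ]]
topbar [[0.47245143 0.39915724 0.13      ]
 [0.4842853  0.3545597  0.13      ]]
tri [[0.47122819 0.39933947 0.13026508 0.00250669]
 [0.48054218 0.35590609 0.1252375  0.00724294]]
wall top? [[0.40708351 0.27838832 0.12      ]
 [0.40810361 0.22023365 0.12      ]]
```

Call:
{"api": "play_rows", "payload": {"rows": [[1, [0, 0, 0], [0, 0, -8.5]], [1, [0, 0, 0], [0, 0, -8.5]], [1, [0, 0, 0], [0, 0, -8.5]], [1, [0, 0, 0], [0, 0, -8.5]], [1, [0, 0, 0], [0, 0, 0]]], "newtons": 40}}

```text
time: 1.5
ee_pos: [0.1823, 0.5189, 0.2423]
tcp_rot: [180.0, 0.0, 105.4]
wrist_force: [0.3, 0.3, -0.2]
opening: 0.0125
```

```bash
cat >> h.py <<'E'
O=np.array([.4625,.379,0]);YA=np.radians(194.6);C=np.array([[np.cos(YA),np.sin(YA),0],[-np.sin(YA),np.cos(YA),0],[0,0,1]])
def state():
    o=get_obs();print('t',round(o['time'],2),'carrier mm',np.round(C@(o['ee_pos']-O)*1e3,1),'rot',np.round(o['tcp_rot'],1),'F(c)',np.round(C@o['wrist_force'],1),'open',round(o['opening'],3));return o
def goto(xyz_mm,yaw=104.6):
    o=state();Rt=R.from_euler('xyz',o['tcp_rot'],degrees=True)
    w=O+C.T@(np.array(xyz_mm)/1e3)
    Rg=R.from_euler('xyz',[180,0,yaw],degrees=True)
    print('shift cm',np.round(Rt.inv().apply(w-o['ee_pos'])*100,2),'turn',np.round((Rt.inv()*Rg).as_rotvec(degrees=True),1))
E
python3 -c "
from h import *
goto([-55,0,242])"
```

```text
t 1.5 carrier mm [ 235.9 -206.   242.3] rot [180.    0.  105.4] F(c) [-0.4 -0.2 -0.2] open 0.012
shift cm [-20.99  28.81   0.03] turn [0.  0.  0.8]
```

Call:
{"api": "play_rows", "payload": {"rows": [[1, [-2.1, 2.9, 0], [0, 0, 0.8]], [1, [-2.1, 2.9, 0], [0, 0, 0]], [1, [-2.1, 2.9, 0], [0, 0, 0]], [1, [-2.1, 2.9, 0], [0, 0, 0]], [1, [-2.1, 2.9, 0], [0, 0, 0]], [1, [-2.1, 2.9, 0], [0, 0, 0]], [1, [-2.1, 2.9, 0], [0, 0, 0]], [1, [-2.1, 2.9, 0], [0, 0, 0]], [1, [-2.1, 2.9, 0], [0, 0, 0]], [1, [-2.1, 2.8, 0], [0, 0, 0]], [1, [0, 0, 0], [0, 0, 0]]]}}

```text
time: 2.6
ee_pos: [0.5243, 0.3769, 0.2411]
tcp_rot: [180.0, -0.0, 101.7]
wrist_force: [-0.2, 1.5, -1.4]
opening: 0.0
```

```bash
python3 -c "
from h import *
goto([-55,0,130])
c=camera('side');save(c,'side1.png');w=camera('wrist');save(w,'wrist1.png')
for cc in (c,w): print([(np.round(C@(d['point']-O)*1e3),round(d['confidence'],2)) for d in spotter.spot_in(cc,'blue_bar')])
"
```

```text
t 2.6 carrier mm [-59.2  17.6 241.1] rot [180.   -0.  101.7] F(c) [-0.2 -1.5 -1.4] open 0.0
shift cm [ 1.73 -0.51 11.11] turn [ 0.  -0.  -2.9]
[(array([-12., -11., 110.]), 0.47)]
[(array([-10.,  -1., 132.]), 0.65), (array([  5.,   1., 101.]), 0.38)]
```

View pics/side1.png

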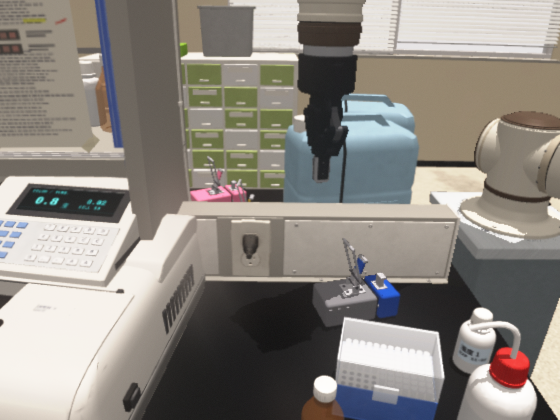

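View pics/wrist1.png

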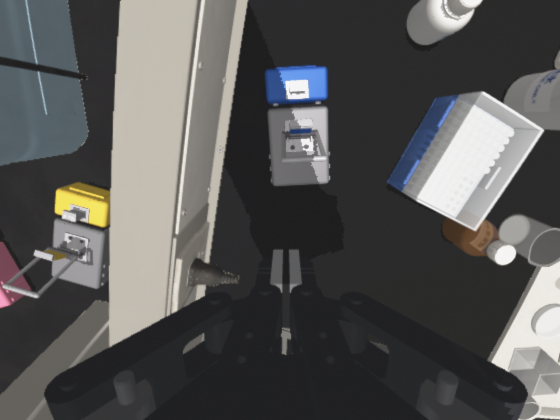

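The fingers are behind the latch on its -xc side, with the bar seen at (300,155) in the wrist view. Now lowering behind the bar.

Call:
{"api": "play_rows", "payload": {"rows": [[1, [0.9, 0, 0], [0, 0, -2.9]], [1, [0.8, -0.3, 0], [0, 0, 0]], [1, [0, 0, 3], [0, 0, 0]], [1, [0, 0, 3], [0, 0, 0]], [1, [0, 0, 3], [0, 0, 0]], [1, [0, 0, 2], [0, 0, 0]], [1, [0, 0, 0], [0, 0, 0]]]}}

```text
time: 3.5
ee_pos: [0.5057, 0.4024, 0.1328]
tcp_rot: [179.7, -0.3, 104.9]
wrist_force: [1.0, 0.3, -0.2]
opening: -0.0004
```

```bash
python3 -c "
from h import *
goto([-50,0,123])
c=camera('side');save(c,'side2.png')
x=cv2.imread('pics/side2.png')[180:335,280:440];cv2.imwrite('pics/side2c.png',cv2.resize(x,None,fx=3.8,fy=3.8,interpolation=2))
"
```

```text
t 3.5 carrier mm [-47.7 -11.7 132.8] rot [179.7  -0.3 104.9] F(c) [-1.1 -0.  -0.2] open -0.0
shift cm [-1.18  0.21  0.98] turn [ 0.3 -0.3  0.3]
```

View pics/side2c.png

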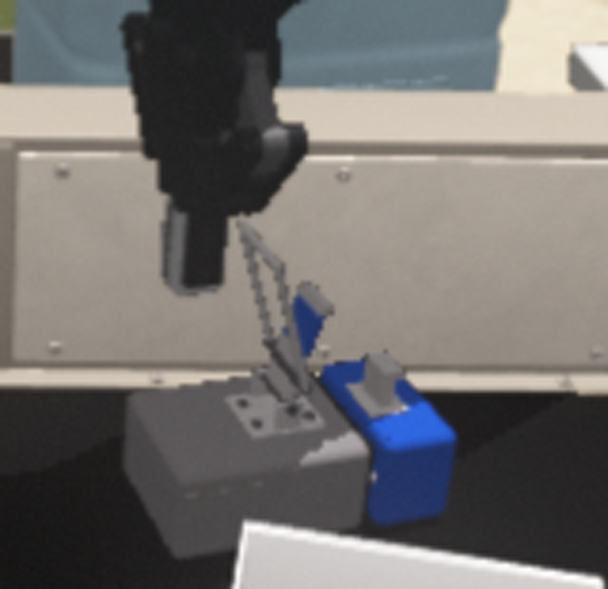

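Call:
{"api": "play_rows", "payload": {"rows": [[1, [-1.2, 0, 0.5], [0, 0, 0]], [1, [0, 0, 0.4], [0, 0, 0]], [1, [0, -0.8, 0], [0, 0, 0]], [1, [0, -0.8, 0], [0, 0, 0]], [1, [0, -0.5, 0], [0, 0, 0]], [1, [0, 0, 0], [0, 0, 0]]]}}

```text
time: 4.15
ee_pos: [0.488, 0.3859, 0.1307]
tcp_rot: [179.2, -0.5, 104.8]
wrist_force: [0.2, 0.2, -0.1]
opening: -0.0002
```

```bash
cat >> h.py <<'E'
def look(n,cam='side',crop=(180,335,280,440)):
    c=camera(cam);save(c,n+'.png');a,b,d,e=crop
    cv2.imwrite('pics/'+n+'.png',cv2.resize(c['img'][a:b,d:e,::-1],None,fx=3.8,fy=3.8,interpolation=2));return c
E
python3 -c "
from h import *
goto([0,0,123]);look('s3')
"
```

```text
t 4.15 carrier mm [-26.5  -0.3 130.7] rot [179.2  -0.5 104.8] F(c) [-0.2 -0.1 -0.1] open -0.0
shift cm [-0.02 -2.66  0.73] turn [ 0.8 -0.5  0.2]
```

View pics/s3.png

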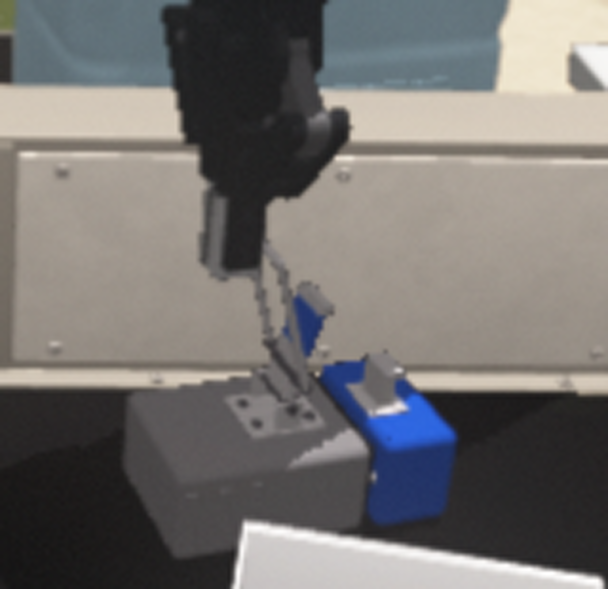

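Call:
{"api": "play_rows", "payload": {"rows": [[1, [0, 0.3, 0.6], [0.8, -0.5, 0]], [1, [0, 0, 0.3], [0, 0, 0]], [1, [0, -0.7, 0], [0, 0, 0]], [1, [0, -0.7, 0], [0, 0, 0]], [1, [0, -0.7, 0], [0, 0, 0]], [1, [0, -0.7, 0], [0, 0, 0]], [1, [0, -0.5, 0], [0, 0, 0]], [1, [0, 0, 0], [0, 0, 0]]]}}

```text
time: 5.0
ee_pos: [0.4567, 0.3779, 0.1206]
tcp_rot: [-179.9, 0.0, 104.8]
wrist_force: [-0.8, 0.5, -0.1]
opening: -0.0001
```

```bash
python3 -c "
from h import *
goto([5,0,123]);look('s4')
"
```

```text
t 5.0 carrier mm [  5.9  -0.4 120.6] rot [-179.9    0.   104.8] F(c) [ 0.7 -0.7 -0.1] open -0.0
shift cm [-0.04  0.09 -0.24] turn [-0.1  0.   0.2]
```

View pics/s4.png

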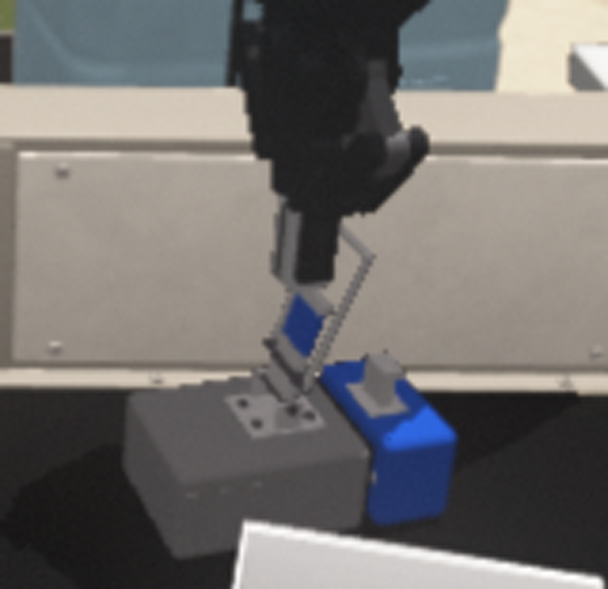

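The loop bar, at about (370,258), is past upright and ahead of the finger. Lifting off while it falls.

Call:
{"api": "play_rows", "payload": {"rows": [[1, [0, 0, -1.5], [0, 0, 0]], [1, [0, 0, -1.5], [0, 0, 0]], [1, [0, 0, 0], [0, 0, 0]], [1, [0, 0, 0], [0, 0, 0]], [1, [0, 0, 0], [0, 0, 0]]]}}

```text
time: 5.55
ee_pos: [0.4581, 0.3785, 0.1551]
tcp_rot: [179.9, -0.0, 104.8]
wrist_force: [0.2, -0.9, -1.0]
opening: 0.0002
```

```bash
python3 -c "
from h import *
goto([40,0,150]);look('s5')
"
```

```text
t 5.55 carrier mm [  4.4  -0.6 155.1] rot [179.9  -0.  104.8] F(c) [ 0.   0.9 -1. ] open 0.0
shift cm [-0.05 -3.56  0.5 ] turn [ 0.1 -0.   0.2]
```

View pics/s5.png

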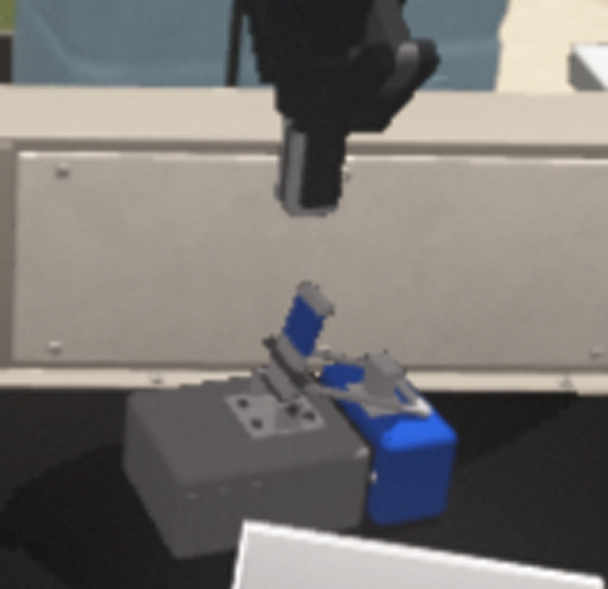

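The loop has fallen over the cap, with its bar beyond the hook at about (425,405). Now going to the cap side of the lever.

Call:
{"api": "play_rows", "payload": {"rows": [[1, [0, -1.8, 0], [0, 0, 0]], [1, [0, -1.8, 0], [0, 0, 0]], [1, [0, 0, 0], [0, 0, 0]], [1, [0, 0, 2], [0, 0, 0]], [1, [0, 0, 2], [0, 0, 0]], [1, [0, 0, 0.5], [0, 0, 0]], [1, [0, 0, 0], [0, 0, 0]]]}}

```text
time: 6.3
ee_pos: [0.4238, 0.369, 0.1066]
tcp_rot: [180.0, 0.0, 104.8]
wrist_force: [0.2, -0.3, -0.3]
opening: 0.0
```

```bash
python3 -c "
from h import *
goto([13,0,107]);look('s6')
"
```

```text
t 6.3 carrier mm [ 3.990e+01 -1.000e-01  1.066e+02] rot [180.    0.  104.8] F(c) [-0.1  0.4 -0.3] open 0.0
shift cm [-0.02  2.69 -0.04] turn [0.  0.  0.2]
```

View pics/s6.png

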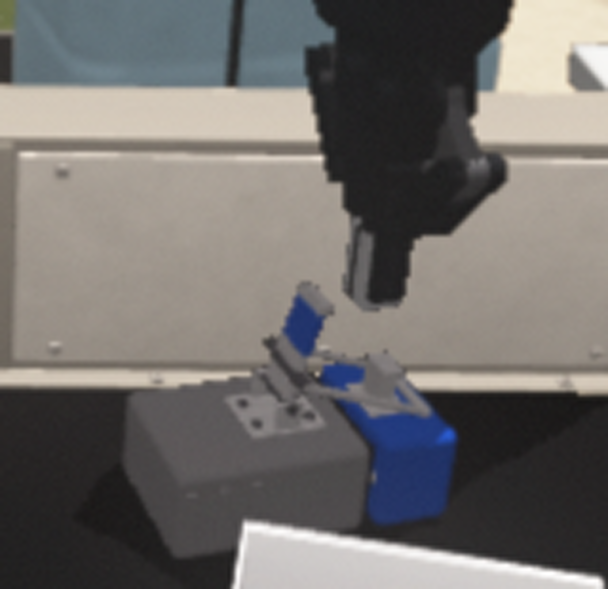

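Call:
{"api": "play_rows", "payload": {"rows": [[1, [0, 0.9, 0.1], [0, 0, 0]], [1, [0, 0.9, 0], [0, 0, 0]], [1, [0, 0.9, 0], [0, 0, 0]], [1, [0, 0.9, 0.1], [0, 0, 0]], [1, [0, 0.8, 0.2], [0, 0, 0]], [1, [0, 0, 0], [0, 0, 0]]]}}

```text
time: 6.95
ee_pos: [0.4715, 0.382, 0.1047]
tcp_rot: [179.9, -0.0, 104.8]
wrist_force: [-1.2, -0.2, 0.5]
opening: 0.0
```

```bash
python3 -c "
from h import *
goto([-20,0,90]);look('s7')
"
```

```text
t 6.95 carrier mm [ -9.4  -0.6 104.7] rot [179.9  -0.  104.8] F(c) [ 1.2 -0.1  0.5] open 0.0
shift cm [-0.07  1.06  1.47] turn [ 0.1 -0.   0.2]
```

View pics/s7.png

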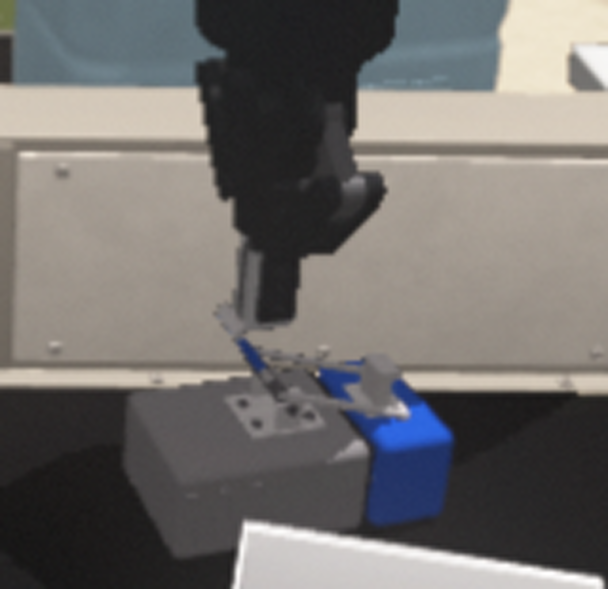

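The lever is about 35–40° past upright, with its end at (232,320), and the loop bar is against the hook. Continuing along the arc.

Call:
{"api": "play_rows", "payload": {"rows": [[1, [0, 0.6, 0.5], [0, 0, 0]], [1, [0, 0.6, 0.6], [0, 0, 0]], [1, [0, 0.5, 0.8], [0, 0, 0]], [1, [0, 0.5, 0.8], [0, 0, 0]], [1, [0, 0, 0], [0, 0, 0]]]}}

```text
time: 7.5
ee_pos: [0.4928, 0.3875, 0.0748]
tcp_rot: [-179.9, -0.0, 104.8]
wrist_force: [-0.3, 0.2, -0.1]
opening: 0.0003
```

```bash
python3 -c "
from h import *
goto([-36,0,67]);look('s8')
"
```

```text
t 7.5 carrier mm [-31.5  -0.6  74.8] rot [-179.9   -0.   104.8] F(c) [ 0.3 -0.3 -0.1] open 0.0
shift cm [-0.06  0.46  0.78] turn [-0.1 -0.   0.2]
```

View pics/s8.png

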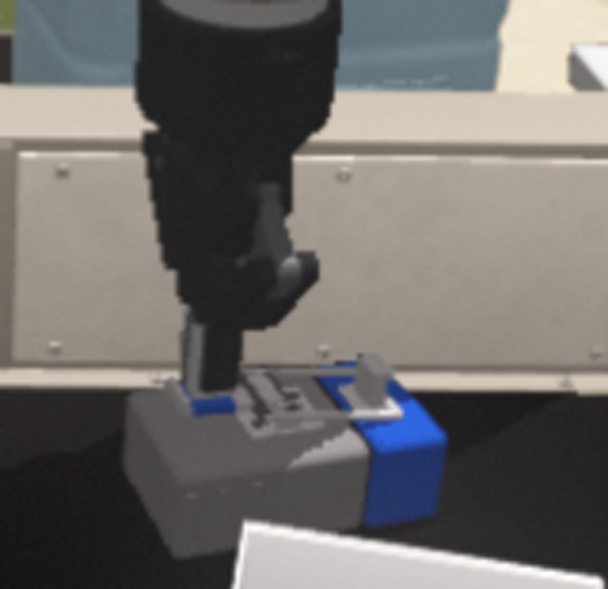

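The cap is pulled in and the lever is almost flat, with its grip at (210,405). Pressing it down to its stop.

Call:
{"api": "play_rows", "payload": {"rows": [[1, [0, 0.4, 0.3], [0, 0, 0]], [1, [0, 0, 0.5], [0, 0, 0]], [1, [0, 0, 0.4], [0, 0, 0]], [1, [0, 0, 0.3], [0, 0, 0]]]}}

```text
time: 7.95
ee_pos: [0.4984, 0.3898, 0.0666]
tcp_rot: [179.6, -0.2, 104.8]
wrist_force: [-12.3, -8.9, 26.3]
opening: -0.0001
```

```bash
python3 -c "
from h import *
goto([-36,0,62]);look('s9')
"
```

```text
t 7.95 carrier mm [-37.5  -1.3  66.6] rot [179.6  -0.2 104.8] F(c) [14.1  5.5 26.3] open -0.0
shift cm [-0.14 -0.15  0.46] turn [ 0.4 -0.2  0.2]
```

View pics/s9.png

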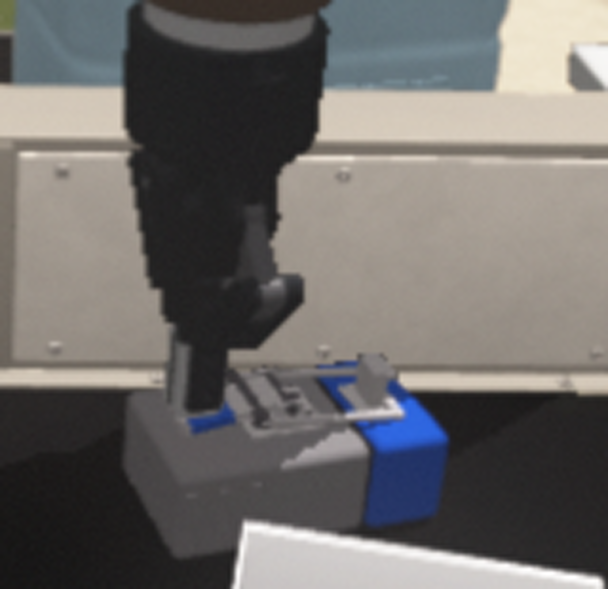

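Force is 26 N up at TCP z 66.6 mm, which matches the height I predicted for the stop (67 mm). Lifting off and checking that it holds.

Call:
{"api": "play_rows", "payload": {"rows": [[1, [0, 0, -1.0], [0, 0, 0]], [1, [0, 0, -3], [0, 0, 0]], [1, [0, 0, -4], [0, 0, 0]], [1, [0, 0, -4], [0, 0, 0]], [1, [0, 2, -3], [0, 0, 0]], [1, [0, 0, 0], [0, 0, 0]], [1, [0, 0, 0], [0, 0, 0]], [1, [0, 0, 0], [0, 0, 0]]]}}

```text
time: 8.8
ee_pos: [0.5175, 0.3943, 0.224]
tcp_rot: [179.3, -0.3, 104.8]
wrist_force: [-0.4, 0.6, 0.4]
opening: -0.0
```

```bash
python3 -c "
from h import *
state();c=look('s10',crop=(225,335,290,420))
for t in ['blue_bar','blue_lever','blue_cap']: print(t,[(np.round(C@(d['point']-O)*1e3),round(d['confidence'],2)) for d in spotter.spot_in(c,t)])
look('w10','wrist',(0,210,200,410));c=camera('top');save(c,'t10.png')
"
```

```text
t 8.8 carrier mm [-57.1  -0.9 224. ] rot [179.3  -0.3 104.8] F(c) [ 0.2 -0.7  0.4] open -0.0
blue_bar [(array([-164.,  444.,  111.]), 0.55), (array([ 20., -11.,  53.]), 0.44)]
blue_lever [(array([-12.,  -9.,  55.]), 0.76), (array([-156.,  453.,   99.]), 0.62)]
blue_cap [(array([ 42., -25.,  46.]), 0.85), (array([-111.,  454.,   44.]), 0.48)]
```

View pics/s10.png

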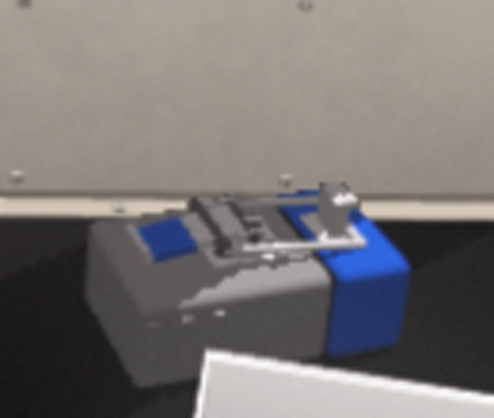

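View pics/w10.png

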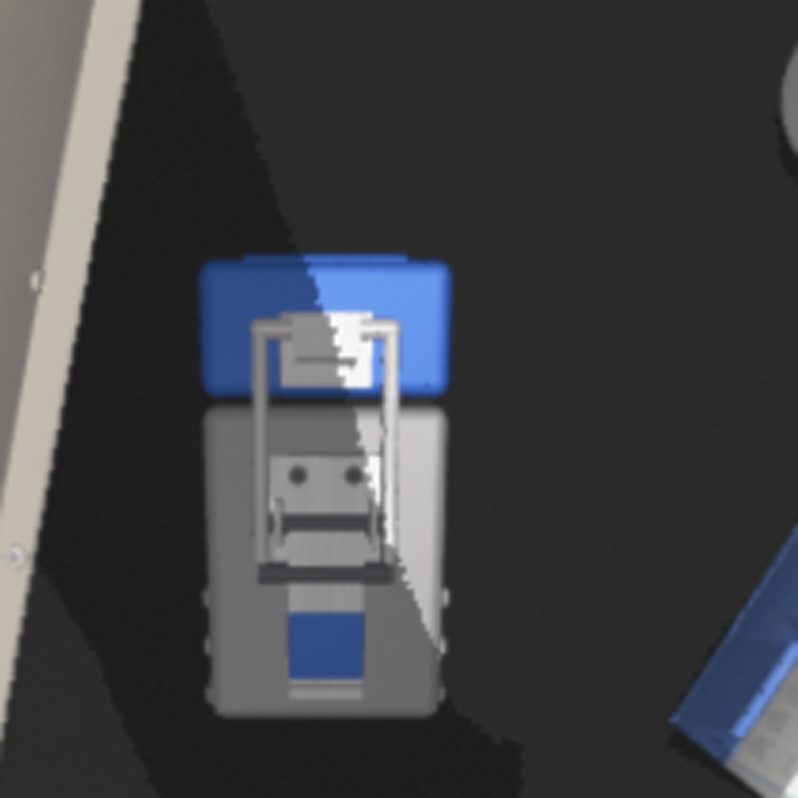

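View pics/t10.png

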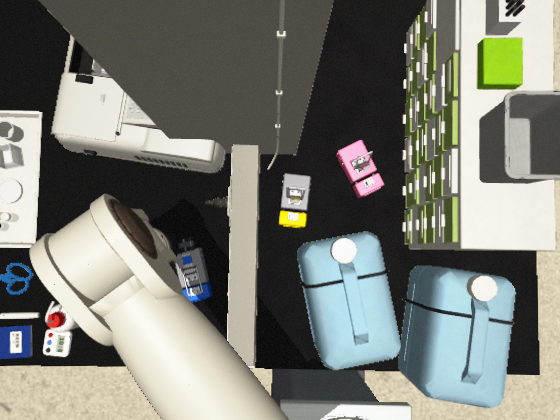

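The wrist view shows the bar held under the hook's lip at (325,328), the lever flat at (325,650), and the gap nearly closed. The yellow and pink carriers look unchanged in the top view. Handing in.

```bash
python3 -c "
from h import *
print(job_done())"
```

```text
the job is handed in; nothing more can be done
None
```

The blue carrier's latch is closed and holds by itself. With the closed fingertips I swung the wire loop over until it fell behind the hook. Then I pushed the lever over and down to its stop, lifted clear and handed in at about 9 s.

- **Lever at its stop:** it met the stop with 26 N of vertical force, at TCP height 66.6 mm against the 67 mm I predicted.
- **Holding by itself:** pictures taken with the arm clear show the lever lying flat, the bar held under the hook's lip, and the gap closed from 6 mm to roughly 2–3 mm. I estimated that gap from the picture.
- **Other carriers:** the yellow and pink ones look unchanged in the top view.

Two checks disagreed. The top and side cameras put the carrier's y about 6 mm apart, so I used a value in between and it worked. In the last side view, the spotter's best match for the bar was the pink look-alike, so I relied on the pictures instead.

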